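# Lift-check the rebuilt angle relief valve

## Task

Check that the rebuilt angle relief valve, the one with an outlet sticking out of its side, lifts freely: with the fingertips press the round paddle at the end of its lift lever gently down by about 2 cm, keep it down for a good second, then let it spring back up and withdraw the hand well clear, at least 10 cm from the paddle. Only press: do not grip the lever or shift the valve, and do not touch the other valves or the loose parts.

Things in the scene. Friction and masses are not known exactly. Their poses are not given: they have to be found in the camera images.
- angle_valve: The valve to check: polished stainless angle relief valve upright in a loose steel base (84 mm round, 28 mm high; 1.9 to 2.9 kg together). Body 42 mm across; spindle nut tops out at 147 mm. Its side outlet (37 mm hexagon) points along its own +y at 70 mm height, ending 60 mm from the axis. Teal lift lever on top, pointing along its own -x. Origin: centre of the base's underside, z up.
- angle_valve_paddle (a point): Centre of the upper face of the round paddle (28 mm diameter, 6 mm thick) at the free end of the angle valve's lever, 83 mm from the valve's axis and 139 mm above the bench at rest. The lever behind it is 13 mm wide. Moves with the lever; its -x axis points outwards along the lever, z up at rest.
- angle_valve_lever (a joint): Angle of the angle valve's lever, rad: 0 = level, at rest; grows as the paddle is pressed down; hard stop at 0.42. The pivot lies 72 mm inwards of the paddle's centre, so 20 mm down is about 0.28 rad. Spring-loaded: the paddle starts to move at about 2 N, takes about 4.5 N at 20 mm and 6 N at the stop, and returns by itself.
- inline_valve: Straight relief valve, to be left alone: same base, height, lever and paddle (lever along its own -x), but no side outlet; six dark vertical vent slots round the body instead. Origin: centre of the underside of the base.
- inline_valve_lever (a joint): Angle of the straight valve's lever, rad: 0 = at rest, grows as its paddle is pressed.
- ball_valve: Ball valve on the same round base, to be left alone: ball-shaped body with a hexagon at each end of a horizontal bore along its own x (96 mm long, axis 62 mm high), flat teal handle on a stem, 122 mm above the bench, reaching 110 mm from the stem. Origin: centre of the underside of the base.
- ball_handle_tip (a point): Upper face of the ball valve's handle near its free end, 100 mm from the stem axis; the handle turns about the vertical stem if pushed sideways.
- bleed_cap: Brass bleed cap, knurled, 25 mm diameter, 20 mm high, standing loose. Origin: centre of the underside.
- tube: Stubby pale glass-fibre insulating tube, 32 mm outside diameter, 48 mm high, standing loose. Origin: centre of the underside.
- poppet: Stainless poppet, disc 28 mm across with a 10 mm stem pointing up, 42 mm high, standing loose. Origin: centre of the underside.
- spare_handle: Spare flat teal handle, 104 mm long, 24 mm wide at most, 5 mm thick, lying loose on the bench along its own x. Origin: underside, mid-length.
- dish: Round stainless parts dish, 90 mm across, 25 mm high, loose. Origin: centre of the underside.
Not all that is in view belongs to the job. Leave any red or yellow look-alike of the angle_valve alone.

How it is judged:
By the outcome, as a careful person would: the job done as asked, in the order asked, and still so for the second after the job is handed in, with the robot touching nothing.
It also fails if it takes over 34 s, if anything falls off the work surface, if the arm or the gripper's body presses on something with over 40 N, if the wrist force passes 120 N, or if a joint passes its speed limit or range.

## Robot

A 6-joint arm with a two-finger parallel gripper is mounted at the origin on the work surface. World frame = base frame: x ahead of the robot, y to its left, z up, the work surface at z = 0. Lengths are in mm, angles in rad, forces in N, time in s.
With the tool pointing down it reaches from about 250 to 800 mm from the base axis. Payload 8.5 kg.
Tool frame: the origin (TCP) lies between the finger pads, 19 mm behind the fingertips; this is the grasp point; z points along the fingers, y is the line along which they close (so a half turn about z gives the same grasp; the last joint's range is limited). The gripper opens to 85 mm and grips with 20 to 120 N. Pads are 22 mm wide; open, the fingers measure 114 mm over their backs; the gripper's body (76 mm by 85 mm) begins 54 mm behind the grasp point. The pads swing forward as they close: fully open they stand 13 mm farther back than shut.
Start: joints at [-1.106, 0.238, -0.013, 1.319, 0, 1.571], TCP at [235.308, -469.267, 249.976] pointing down, gripper open.
Joint ranges: [-2.66, 2.66], [-1.03, 1.9], [-1.14, 1.46], [-1.82, 2.27], [-1.45, 1.34], [-3.14, 3.14]. Speed limits (rad/s): [2.22, 2.22, 2.79, 3.14, 3.14, 3.14].

## Interface

Orientations are given as a 3x3 rotation matrix whose columns are the frame's x, y, z axes.
In Python, from rig import status, vision, workorder, models gives the robot as it stands.
- The arm moves only by the tool move_arm, never from a script. Its argument "steps" is a list of rows, each a list of 6 numbers: the shift along the world's x, y, z in m, then the turn, a rotation vector about the world's x, y, z in degrees. In form: [[tx, ty, tz, rx, ry, rz], ...]. A call has 1 to 12 rows; each row shifts and turns the commanded pose from where the row before left it; what a row does not reach is not made up. A row lasts 1/12 s, in which the tool goes at most 41.7 mm and 7.16 degrees, less where a joint would pass 70% of its speed; a pose out of reach is approached as far as the arm can. A call is refused whole if a number of a shift passes 0.0417 or a number of a turn 7.16, either way. A call with a gripper value outside its range is refused whole. "hand" is the finger opening in m, from 0 to 0.0854, set as the call begins (left out, the last holds). The fingers move at their own pace and stop on an object; "squeeze" is the grip in N (left out, the last holds). Time passes only in rows, so rows that do not move let the fingers close. It gives the time, the measured TCP pose, the force, the opening and the grip force at its end, in the units of the state.
- status.observe(): the state, without advancing time (a new reading comes with each control period).
- vision.capture(name): name is "scene" or "top"; returns a dict with "frame" (420x560x3 uint8, red, green, blue), "K" (3x3 intrinsics, pixels), "k1" (the pictures are not rectified: a ray, as slopes to the right and down, at radius r is drawn at 1 + k1 r^2 times it, then the intrinsics apply), "world_from_camera" (4x4, takes a point from camera to world coordinates). Camera axes: x right, y up, looking along -z (the intrinsics and any distortion apply to the point x, -y, -z); pixel columns grow to the right and rows downward; lengths in mm; the calibration is good to about 2 mm. A picture is of the moment at which its call begins. There is no depth.
- workorder.close_job(): hands the job in; it is judged then, once.
Trained networks look in a picture, given as the dict that the camera call returned (one of the last four; its "shot" number tells which), for a name from the list of things; names that differ only in an ending like _2 or _b are one class to them, and where a whole thing is asked for, a point or a joint stands for the part that bears it (a point fixed in the world has none). Each returns a list of dicts, best first, with "conf" (0 to 1); they miss things now and then, are a little off and sometimes report something else, mostly with a low value. They report only what shows in the picture. A call takes as long as a camera call. They do not tell look-alikes from the thing itself.
- models.cut_out(picture, thing): "mask" (420x560 bool, what is visible of it) and "extent" ([centre column, centre row, width, height] in pixels, round what is visible of it).
The state is a dict: "t": time; "joints": joint angles; "joint_velocities": joint speeds; "effort": joint torques, N m; "tcp_pos": TCP position; "tcp_rot": TCP orientation; "contact_force": force on the tool from outside, world axes, zero at the start; "torque": the same for the moment, N m; "gripper_width": finger opening in mm; "grip_force": force on a finger pad.
Only numpy, scipy, OpenCV 4.12 (cv2) and the standard library are available. Lean on these libraries where they do the work, as an engineer would, in place of code of your own. Each camera call takes 0.05 s, during which the arm holds its last target. There are 200 camera calls.

## Working session

There is one attempt and no reset: what is moved stays moved. The work goes in short steps, Python scripts to look and compute and a tool call to move; the robot and the scene stay as the last step left them, time stands still between calls to the robot, and variables do not carry over. Pictures are saved under pics/ and viewed, at most 10 in all, crops included, and the job is handed in when it is done.

Besides the shell and the picture viewer there is one more tool, called after "Emit:" as name(argument=value, ...), one argument or row to a line, values as JSON. move_arm: Moves the arm, as the interface text tells. Its arguments: {"type":"object","properties":{"steps":{"type":"array","items":{"type":"array","items":{"type":"number"}}},"hand":{"type":"number"},"squeeze":{"type":"number"}},"required":["steps"]}

```bash
mkdir -p pics
cat > h.py <<'E'
import numpy as np, cv2
def px2ray(p,uv):
    K=p["K"];q=np.array([(uv[0]-K[0,2])/K[0,0],(uv[1]-K[1,2])/K[1,1]]);s=q.copy()
    for _ in range(20): s=q/(1+p["k1"]*(s@s))
    T=p["world_from_camera"];d=T[:3,:3]@np.array([s[0],-s[1],-1]);return T[:3,3],d/np.linalg.norm(d)
def at_z(p,uv,z):
    o,d=px2ray(p,uv);return o+d*(z-o[2])/d[2]
def tri(rays):
    A=np.zeros((3,3));b=np.zeros(3)
    for o,d in rays:
        P=np.eye(3)-np.outer(d,d);A+=P;b+=P@o
    x=np.linalg.solve(A,b);return x,[np.linalg.norm((np.eye(3)-np.outer(d,d))@(x-o)) for o,d in rays]
def proj(p,X):
    T=p["world_from_camera"];c=T[:3,:3].T@(np.asarray(X)-T[:3,3]);s=np.array([c[0],-c[1]])/-c[2]
    s=s*(1+p["k1"]*(s@s));K=p["K"];return np.array([K[0,0]*s[0]+K[0,2],K[1,1]*s[1]+K[1,2]])
E
python3 - <<'E'
from rig import status,vision,models
import cv2,pickle
for n in("scene","top"):
    p=vision.capture(n);pickle.dump(p,open(n+".pkl","wb"));cv2.imwrite(f"pics/{n}0.png",p["frame"][:,:,::-1])
    print(n,p["k1"],p["world_from_camera"][:3,3].round())
    for t in("angle_valve","angle_valve_paddle","inline_valve","ball_valve"):
        for r in models.cut_out(p,t): print(t,round(r["conf"],2),[round(float(e)) for e in r["extent"]])
E
```

```text
scene -0.02565698508657171 [993. 572. 590.]
angle_valve 0.88 [298, 222, 66, 76]
angle_valve 0.85 [154, 214, 41, 92]
angle_valve 0.74 [390, 214, 42, 71]
angle_valve_paddle 0.75 [151, 180, 32, 24]
angle_valve_paddle 0.62 [308, 192, 39, 13]
angle_valve_paddle 0.61 [392, 199, 17, 24]
angle_valve_paddle 0.35 [386, 268, 73, 15]
inline_valve 0.7 [211, 172, 52, 66]
ball_valve 0.85 [370, 298, 106, 76]
top -0.07499018052033171 [ 502.  -16. 1224.]
angle_valve 0.94 [219, 300, 54, 55]
angle_valve 0.71 [267, 226, 49, 64]
angle_valve 0.65 [365, 119, 58, 41]
angle_valve_paddle 0.86 [380, 124, 28, 43]
angle_valve_paddle 0.72 [264, 235, 18, 53]
angle_valve_paddle 0.58 [201, 296, 26, 42]
inline_valve 0.59 [408, 207, 44, 58]
ball_valve 0.6 [162, 213, 71, 63]
```

View pics/scene0.png

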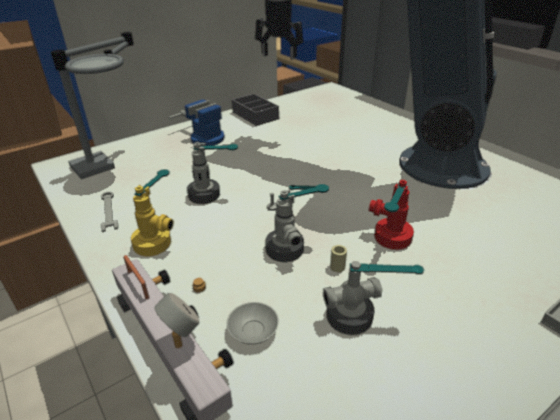

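View pics/top0.png

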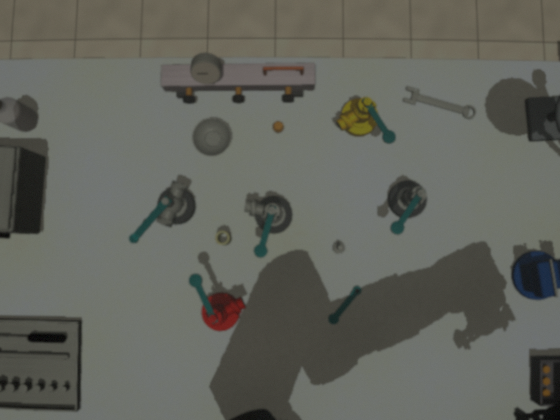

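Scene view: the angle-valve candidates are yellow (150,220), red (393,215) and grey steel (285,225). The straight valve is at (203,175) and has no outlet. The grey steel one shows an outlet at (295,238) and fits the description; in the top view it is at (272,214) with its paddle near (261,250). I'll confirm it in a crop and measure.

Run:
```python
import pickle,cv2,numpy as np
from h import *
from rig import models,vision
S=vision.capture("scene");T=vision.capture("top")
a=S["frame"][165:275,240:350,::-1];b=T["frame"][180:270,225:315,::-1]
cv2.imwrite("pics/c.png",np.hstack([cv2.resize(a,(400,400),interpolation=2),cv2.resize(b,(400,400),interpolation=2)]))
hsv=lambda p:cv2.inRange(cv2.cvtColor(p["frame"],cv2.COLOR_RGB2HSV),(80,90,30),(100,255,255))
for p,(x0,x1,y0,y1) in((S,(275,335,175,205)),(T,(245,290,195,262))):
    m=hsv(p)[y0:y1,x0:x1];ys,xs=np.nonzero(m);print(len(xs),xs.min()+x0,xs.max()+x0,ys.min()+y0,ys.max()+y0)
    for y in range(y1-y0):
        r=np.nonzero(m[y])[0]
        if len(r):print(y+y0,r.min()+x0,r.max()+x0,end="; ")
    print()
pickle.dump((S,T),open("st.pkl","wb"))
```

```text
248 281 328 184 199
184 322 322; 185 318 326; 186 290 327; 187 290 328; 188 290 328; 189 303 327; 190 302 327; 191 301 325; 192 296 311; 193 289 306; 194 288 301; 195 295 297; 197 281 281; 198 281 286; 199 282 284; 
259 255 272 215 256
215 268 269; 216 268 272; 217 267 272; 218 267 272; 219 267 271; 220 266 271; 221 266 271; 222 266 270; 223 265 270; 224 265 269; 225 264 269; 226 264 269; 227 264 269; 228 264 269; 229 264 269; 230 264 269; 231 264 268; 232 263 268; 233 263 267; 234 263 267; 235 262 266; 236 262 266; 237 262 266; 238 262 266; 239 262 265; 240 261 265; 241 261 265; 242 261 264; 243 261 264; 244 260 264; 245 259 264; 246 257 264; 247 256 264; 248 256 265; 249 255 265; 250 255 265; 251 255 265; 252 255 265; 253 256 265; 254 257 264; 255 257 263; 256 260 260;
```

View pics/c.png

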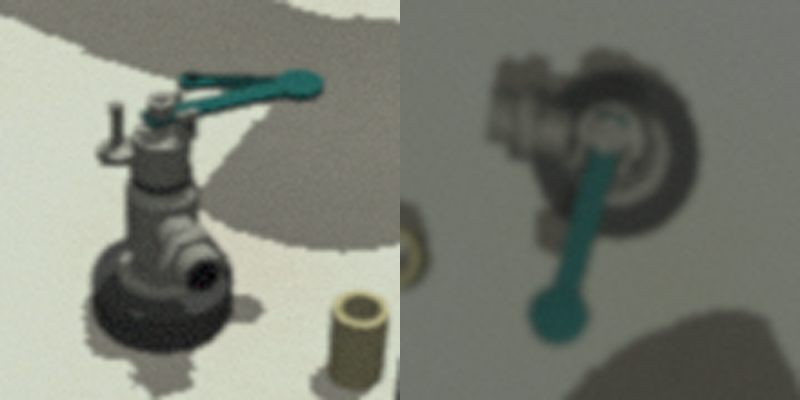

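The crop confirms it: steel body, hexagon outlet on its side, teal lever with its paddle at scene (322,188) and top (260,250.5). The poppet and spare handle only appear behind it in this view. Next I triangulate the paddle.

Run:
```python
import pickle
from h import *
from rig import status
S,T=pickle.load(open("st.pkl","rb"))
X,e=tri([px2ray(S,(322,187.8)),px2ray(T,(260.3,250.5))]);print("paddle",X.round(1),np.round(e,1))
print("at z139",at_z(S,(322,187.8),139).round(1),at_z(T,(260.3,250.5),139).round(1))
print("nut",at_z(T,(270.5,208.5),147).round(1))
ax=at_z(T,(270.5,208.5),147)[:2];print(np.linalg.norm(ax-X[:2]))
for n,uv,z in(("tube",(223,236),48),("red top",(225,312),140),("redpad",(195,281),139),("inlpad",(397,227),139),("balltip",(134,239),122),("spare",(345,305),5),("poppet",(338,246),42)): print(n,at_z(T,uv,z).round())
s=status.observe();print(s["t"],s["tcp_pos"],np.round(s["tcp_rot"],2),s["contact_force"],s["gripper_width"])
```

```text
paddle [502.6  38.4 137.1] [0.3 0.3]
at z139 [504.9  40.5 139. ] [502.3  38.6 139. ]
nut [585.6  18.8 147. ]
85.33142782691186
tube [533. 124.  48.]
red top [380. 107. 140.]
redpad [440. 168. 139.]
inlpad [ 551. -233.  139.]
balltip [523. 298. 122.]
spare [ 383. -144.    5.]
poppet [ 513. -125.   42.]
0.6 [ 235.27660372 -469.2587862   249.95948359] [[ 0.89  0.45 -0.  ]
 [ 0.45 -0.89  0.  ]
 [-0.   -0.   -1.  ]] [-0.22532002 -0.60913149 -0.65220109] 85.46685312062603
```

Checks: the paddle triangulates to (503, 39, 137) against the nominal 139, and lies 85 mm from the axis against 83. I'll press with closed fingers about 6 mm outward of the paddle's centre, with the pads' 22 mm width along the lever. First I transit at z=250.

Emit:
move_arm(
  hand=0,
  steps=[
    [0.0164, 0.0318, 0, 0, 0, -2.6],
    [0.0164, 0.0318, 0, 0, 0, -2.6],
    [0.0164, 0.0318, 0, 0, 0, -2.6],
    [0.0164, 0.0318, 0, 0, 0, -2.6],
    [0.0164, 0.0318, 0, 0, 0, -2.6],
    [0.0164, 0.0318, 0, 0, 0, -2.6],
    [0.0164, 0.0318, 0, 0, 0, -2.6],
    [0.0164, 0.0318, 0, 0, 0, -2.6],
    [0.0164, 0.0318, 0, 0, 0, -2.6],
    [0.0164, 0.0318, 0, 0, 0, -2.6],
    [0.0164, 0.0318, 0, 0, 0, -2.6],
    [0.0164, 0.0318, 0, 0, 0, -2.6],
  ],
)

```text
t: 1.6
tcp_pos: [432.6, -85.9, 250.2]
tcp_rot: [[0.997, -0.082, 0.001], [-0.082, -0.997, -0.0], [0.001, 0.0, -1.0]]
contact_force: [0.5, -0.7, -0.4]
gripper_width: 0.1
grip_force: 0.0
```

Emit:
move_arm(
  steps=[
    [0.0164, 0.0318, 0, 0, 0, -2.6],
    [0.0164, 0.0318, 0, 0, 0, -2.6],
    [0.0164, 0.0318, 0, 0, 0, -2.6],
    [0.0164, 0.0318, 0, 0, 0, -2.6],
    [0, 0, 0, 0, 0, 0],
    [0, 0, 0, 0, 0, 0],
    [0, 0, 0, 0, 0, 0],
  ],
)

```text
t: 2.18
tcp_pos: [484.8, -50.5, 249.8]
tcp_rot: [[0.989, -0.145, 0.008], [-0.145, -0.987, 0.071], [-0.002, -0.071, -0.997]]
contact_force: [-0.2, 0.7, 0.1]
gripper_width: 0.0
grip_force: 0.0
```

Run:
```python
from rig import status
import numpy as np
s=status.observe()
for k in s: print(k,np.round(s[k],3).tolist())
```

```text
t 2.183
joints [-0.146, 0.175, -0.098, 1.3, 0.071, 3.141]
joint_velocities [0.007, -0.014, -0.007, -0.001, 0.002, -0.001]
effort [0.154, -47.998, 34.817, -0.079, 0.315, 0.006]
tcp_pos [484.822, -50.522, 249.779]
tcp_rot [[0.989, -0.145, 0.008], [-0.145, -0.987, 0.071], [-0.002, -0.071, -0.997]]
contact_force [-0.189, 0.669, 0.052]
torque [-0.051, 0.015, 0.009]
grip_force 0.0
gripper_width 0.01
```

Joint 6 reached its range limit, since turning the other way raises it. I'll turn +174° instead (the half-turn equivalent) and take out the small tilt.

Emit:
move_arm(
  steps=[
    [0, 0, 0, 0, 0, 7],
    [0, 0, 0, 0, 0, 7],
    [0, 0, 0, -4.1, 0.4, 0],
    [0, 0.01, 0, 0, 0, 7],
    [0, 0.01, 0, 0, 0, 7],
    [0.002, 0.01, 0, 0, 0, 7],
    [0.002, 0.01, 0, 0, 0, 7],
    [0.002, 0.01, 0, 0, 0, 7],
    [0.002, 0.01, 0, 0, 0, 7],
    [0.002, 0.01, 0, 0, 0, 7],
    [0.002, 0.01, 0, 0, 0, 7],
    [0, 0.01, 0, 0, 0, 7],
  ],
)

```text
t: 3.18
tcp_pos: [497.1, 40.3, 250.2]
tcp_rot: [[0.358, 0.934, -0.007], [0.934, -0.358, -0.014], [-0.016, -0.001, -1.0]]
contact_force: [0.0, 0.1, 0.3]
gripper_width: 0.1
grip_force: 0.0
```

Emit:
move_arm(
  steps=[
    [0, 0, 0, 0, 0, 7],
    [0, 0, 0, 0, 0, 7],
    [0, 0, 0, 0, 0, 7],
    [0, 0, 0, 0, 0, 7],
    [0, 0, 0, 0, 0, 7],
    [0, 0, 0, 0, 0, 7],
    [0, 0, 0, 0, 0, 7],
    [0, 0, 0, 0, 0, 7],
    [0, 0, 0, 0, 0, 7],
    [0, 0, 0, 0, 0, 7],
    [0, 0, 0, 0, 0, 0],
    [0, 0, 0, 0, 0, 0],
  ],
)

```text
t: 4.18
tcp_pos: [496.9, 40.0, 250.2]
tcp_rot: [[-0.749, 0.663, 0.011], [0.663, 0.749, -0.012], [-0.016, -0.001, -1.0]]
contact_force: [-0.3, 0.3, -0.5]
gripper_width: 0.1
grip_force: 0.0
```

Emit:
move_arm(
  steps=[
    [0, 0, -0.005, 0.7, 0.6, 0],
    [0, 0, -0.012, 0, 0, 7],
    [0, 0, -0.014, 0, 0, 7],
    [0, 0, -0.014, 0, 0, 7],
    [0, 0, -0.014, 0, 0, 7],
    [0, 0, -0.012, 0, 0, 0],
    [0, 0, -0.005, 0, 0, 0],
    [0, 0, 0, 0, 0, 0],
    [0, 0, 0, 0, 0, 0],
  ],
)

```text
t: 4.93
tcp_pos: [497.4, 40.6, 174.0]
tcp_rot: [[-0.973, 0.231, -0.001], [0.231, 0.973, 0.001], [0.001, 0.001, -1.0]]
contact_force: [1.1, -0.3, -0.4]
gripper_width: -0.1
grip_force: 0.0
```

Run:
```python
from rig import vision
from h import *
S=vision.capture("scene");T=vision.capture("top")
a=S["frame"][130:240,265:375,::-1];b=T["frame"][190:280,215:305,::-1]
cv2.imwrite("pics/d.png",np.hstack([cv2.resize(a,(400,400),interpolation=2),cv2.resize(b,(400,400),interpolation=2)]))
from rig import status
s=status.observe();print(s["tcp_pos"],s["joints"],s["contact_force"])
tip=s["tcp_pos"]+19*s["tcp_rot"][:,2];print("tip",tip,proj(S,tip),proj(T,tip))
```

```text
[497.80898779  40.64286111 174.65439691] [ 8.08341661e-02  2.32299117e-01 -2.19738861e-01  1.11790441e+00
  1.08984244e-03  3.12788943e-01] [-0.56235203  0.12120852 -0.03279368]
tip [497.82348756  40.66481058 155.65441513] [325.097743   179.62578029] [258.77517984 252.79313278]
```

View pics/d.png

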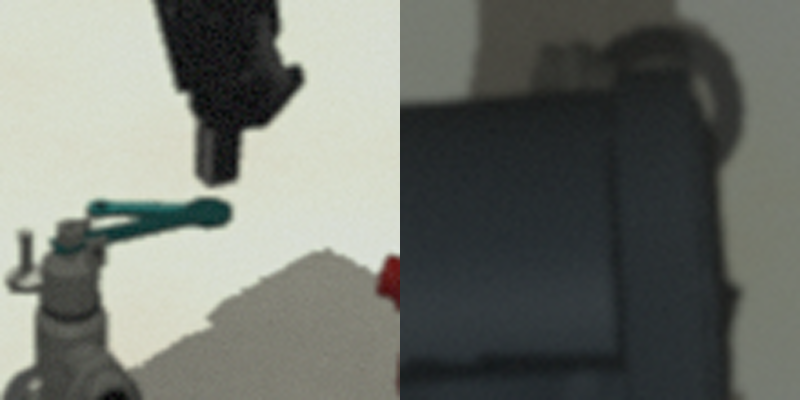

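The crop shows the closed fingertips (crop 217,185) directly over the paddle (210,211), with a clear gap. I descend slowly to find contact.

Emit:
move_arm(
  steps=[
    [0, 0, -0.003, 0, 0, 0],
    [0, 0, -0.003, 0, 0, 0],
    [0, 0, -0.003, 0, 0, 0],
    [0, 0, -0.002, 0, 0, 0],
    [0, 0, -0.001, 0, 0, 0],
    [0, 0, -0.001, 0, 0, 0],
    [0, 0, 0, 0, 0, 0],
    [0, 0, 0, 0, 0, 0],
  ],
)

```text
t: 5.7
tcp_pos: [497.4, 40.7, 161.0]
tcp_rot: [[-0.974, 0.229, -0.0], [0.229, 0.974, 0.001], [0.0, 0.001, -1.0]]
contact_force: [-0.3, 0.9, -0.1]
gripper_width: -0.0
grip_force: 0.0
```

Emit:
move_arm(
  steps=[
    [0, 0, -0.001, 0, 0, 0],
    [0, 0, -0.001, 0, 0, 0],
    [0, 0, 0, 0, 0, 0],
    [0, 0, 0, 0, 0, 0],
  ],
)

```text
t: 6.03
tcp_pos: [497.3, 40.7, 158.9]
tcp_rot: [[-0.974, 0.229, -0.0], [0.229, 0.974, 0.001], [0.0, 0.001, -1.0]]
contact_force: [-0.2, -0.3, -1.0]
gripper_width: 0.0
grip_force: 0.0
```

Emit:
move_arm(
  steps=[
    [0, 0, -0.001, 0, 0, 0],
    [0, 0, -0.001, 0, 0, 0],
    [0, 0, 0, 0, 0, 0],
    [0, 0, 0, 0, 0, 0],
  ],
)

```text
t: 6.37
tcp_pos: [497.4, 40.7, 157.0]
tcp_rot: [[-0.974, 0.229, 0.0], [0.229, 0.974, 0.001], [0.0, 0.001, -1.0]]
contact_force: [-0.2, 0.3, 2.4]
gripper_width: 0.1
grip_force: 0.9
```

Emit:
move_arm(
  steps=[
    [0, 0, -0.001, 0, 0, 0],
    [0, 0, -0.001, 0, 0, 0],
    [0, 0, 0, 0, 0, 0],
    [0, 0, 0, 0, 0, 0],
  ],
)

```text
t: 6.7
tcp_pos: [497.4, 40.7, 155.0]
tcp_rot: [[-0.974, 0.229, -0.0], [0.229, 0.974, 0.001], [0.0, 0.001, -1.0]]
contact_force: [-0.3, 0.9, 2.2]
gripper_width: 0.1
grip_force: 1.1
```

Contact came at TCP z≈158 as predicted, at about 2 N. I press down to z=139 (about 20 mm at the paddle centre) and check.

Emit:
move_arm(
  steps=[
    [0, 0, -0.002, 0, 0, 0],
    [0, 0, -0.002, 0, 0, 0],
    [0, 0, -0.002, 0, 0, 0],
    [0, 0, -0.002, 0, 0, 0],
    [0, 0, -0.002, 0, 0, 0],
    [0, 0, -0.002, 0, 0, 0],
    [0, 0, -0.002, 0, 0, 0],
    [0, 0, -0.001, 0, 0, 0],
    [0, 0, -0.001, 0, 0, 0],
    [0, 0, 0, 0, 0, 0],
    [0, 0, 0, 0, 0, 0],
    [0, 0, 0, 0, 0, 0],
  ],
)

```text
t: 7.7
tcp_pos: [497.5, 40.7, 139.1]
tcp_rot: [[-0.974, 0.229, 0.0], [0.229, 0.974, 0.001], [0.0, 0.001, -1.0]]
contact_force: [0.9, 0.1, 5.4]
gripper_width: -0.2
grip_force: 2.1
```

Run:
```python
from rig import vision,status
from h import *
S=vision.capture("scene")
cv2.imwrite("pics/e.png",cv2.resize(S["frame"][150:260,255:365,::-1],(500,500),interpolation=2))
f=np.mean([status.observe()["contact_force"]],0);print(f)
```

```text
[ 1.26443221 -0.53908445  5.03614944]
```

View pics/e.png

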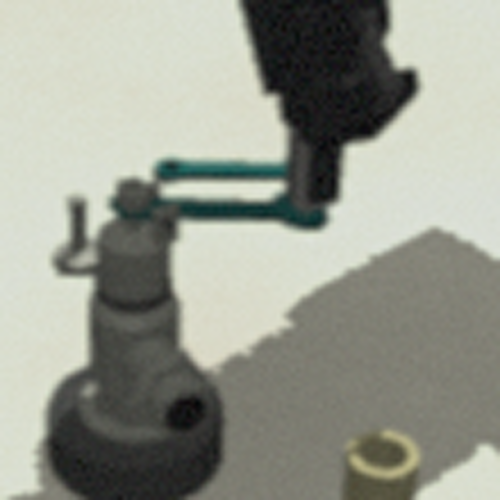

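The picture shows the lever tilted down, with the paddle at crop (300,213), about 9 px lower than before. The force is about 5 N and the valve has not moved. I hold for 1.7 s, then release gently.

Emit:
move_arm(
  steps=[
    [0, 0, 0, 0, 0, 0],
    [0, 0, 0, 0, 0, 0],
    [0, 0, 0, 0, 0, 0],
    [0, 0, 0, 0, 0, 0],
    [0, 0, 0, 0, 0, 0],
    [0, 0, 0, 0, 0, 0],
    [0, 0, 0, 0, 0, 0],
    [0, 0, 0, 0, 0, 0],
    [0, 0, 0, 0, 0, 0],
    [0, 0, 0, 0, 0, 0],
    [0, 0, 0, 0, 0, 0],
    [0, 0, 0, 0, 0, 0],
  ],
)

```text
t: 8.75
tcp_pos: [497.5, 40.7, 139.1]
tcp_rot: [[-0.974, 0.229, 0.0], [0.229, 0.974, 0.001], [0.0, 0.001, -1.0]]
contact_force: [2.4, -0.3, 4.7]
gripper_width: -0.3
grip_force: 2.1
```

Emit:
move_arm(
  steps=[
    [0, 0, 0, 0, 0, 0],
    [0, 0, 0, 0, 0, 0],
    [0, 0, 0, 0, 0, 0],
    [0, 0, 0, 0, 0, 0],
    [0, 0, 0, 0, 0, 0],
    [0, 0, 0, 0, 0, 0],
    [0, 0, 0, 0, 0, 0],
    [0, 0, 0, 0, 0, 0],
  ],
)

```text
t: 9.42
tcp_pos: [497.4, 40.7, 139.1]
tcp_rot: [[-0.974, 0.229, 0.0], [0.229, 0.974, 0.001], [0.0, 0.001, -1.0]]
contact_force: [1.7, -0.5, 5.0]
gripper_width: 0.2
grip_force: 2.1
```

Emit:
move_arm(
  steps=[
    [0, 0, 0.002, 0, 0, 0],
    [0, 0, 0.003, 0, 0, 0],
    [0, 0, 0.003, 0, 0, 0],
    [0, 0, 0.003, 0, 0, 0],
    [0, 0, 0.003, 0, 0, 0],
    [0, 0, 0.003, 0, 0, 0],
    [0, 0, 0.003, 0, 0, 0],
    [0, 0, 0.005, 0, 0, 0],
    [0, 0, 0.01, 0, 0, 0],
    [0, 0, 0.015, 0, 0, 0],
    [0, 0, 0.02, 0, 0, 0],
    [0, 0, 0.02, 0, 0, 0],
  ],
)

```text
t: 10.42
tcp_pos: [497.2, 40.5, 230.2]
tcp_rot: [[-0.974, 0.229, -0.001], [0.229, 0.974, 0.001], [0.001, 0.001, -1.0]]
contact_force: [0.2, -0.7, -0.4]
gripper_width: -0.0
grip_force: 0.0
```

Emit:
move_arm(
  steps=[
    [0, 0, 0.02, 0, 0, 0],
    [0, 0, 0.02, 0, 0, 0],
    [0, 0, 0.02, 0, 0, 0],
    [-0.005, -0.02, 0.02, 0, 0, 0],
    [-0.01, -0.03, 0.01, 0, 0, 0],
    [-0.01, -0.03, 0, 0, 0, 0],
    [-0.01, -0.03, 0, 0, 0, 0],
    [-0.01, -0.03, 0, 0, 0, 0],
    [-0.005, -0.02, 0, 0, 0, 0],
    [0, -0.01, 0, 0, 0, 0],
    [0, 0, 0, 0, 0, 0],
    [0, 0, 0, 0, 0, 0],
  ],
)

```text
t: 11.42
tcp_pos: [447.6, -129.4, 319.3]
tcp_rot: [[-0.973, 0.23, 0.0], [0.23, 0.973, 0.001], [-0.0, 0.001, -1.0]]
contact_force: [-0.1, 0.6, 0.1]
gripper_width: 0.2
grip_force: 0.0
```

Run:
```python
from rig import vision,status
from h import *
S=vision.capture("scene");T=vision.capture("top")
import pickle
S0,T0=pickle.load(open("st.pkl","rb"))
a=S["frame"][165:275,240:350,::-1];b=T["frame"][180:270,225:315,::-1]
cv2.imwrite("pics/f.png",np.hstack([cv2.resize(a,(400,400),interpolation=2),cv2.resize(b,(400,400),interpolation=2)]))
hsv=lambda p:cv2.inRange(cv2.cvtColor(p["frame"],cv2.COLOR_RGB2HSV),(80,90,30),(100,255,255))
for p in(S0,S):
    m=hsv(p)[175:205,312:335];print(cv2.moments(m,True)["m00"],np.argwhere(m).mean(0))
s=status.observe();print(s["t"],s["tcp_pos"],s["contact_force"])
```

```text
102.0 [13.17647059  8.00980392]
90.0 [13.16666667  7.68888889]
11.5167 [ 447.6746752  -128.57870327  319.11002409] [-0.13930933  0.02955332 -0.38815576]
```

View pics/f.png

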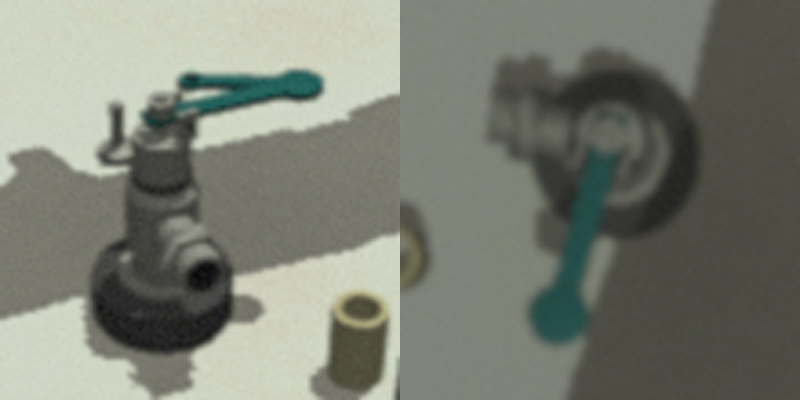

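The lever is back at its rest height (paddle row unchanged), the valve has not shifted, and the hand is more than 200 mm away. I hand the job in.

```bash
python3 -c "
from rig import workorder
print(workorder.close_job())"
```

```text
the job is handed in; nothing more can be done
None
```

The angle valve lifts freely: I pressed its paddle down about 2 cm (estimated from fingertip travel) at about 5 N, held it for over 1.5 s, and it sprang back level with the valve unmoved and the hand over 20 cm clear; the job is handed in.

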